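# Show the flagged sleeve to the inspection camera

### The job

The raised flag on the rack marks the sleeve that is due for inspection. Draw that sleeve out of its socket by its head, leaving the other one in the rack, and tilt it so that its open lower end looks straight into the lens of the inspection camera, in line with it and about 5 cm in front of it. Finish while holding it still there in the gripper, without the sleeve or gripper touching the camera or knocking anything else about.

Things in the scene. Friction and masses are not known exactly. Their poses are not given: they have to be found in the camera images.
- rack: low aluminium rack fixed on the bench, 190 mm along its y and 100 mm along its x, top plate 60 mm above the bench, two oblong sockets 100 mm apart (about 22 mm along x by 17 mm along y, so the sleeves stand with a little play, on the rack's foot plate, 8 mm above the bench). Origin: centre of its underside. x points away from the robot, y to its left, when not turned
- socket_left (a point): mouth of the rack's left socket (robot's left), centre, 60 mm above the bench; axes as the rack's
- socket_right (a point): mouth of the rack's right socket, centre, 60 mm above the bench; axes as the rack's
- raised_flag (a point): the raised flag: a small dark steel plate 22 mm wide that stands up 26 mm from the rack's top plate, 44 mm in front (robot's side) of the socket whose sleeve is due. In front of the other socket lies the same flag folded flat. This point: its middle, 75 mm above the bench. It is fixed
- sleeve_left: the hollow sleeve (white-grey ribbed plastic tube with a thicker head 24 mm across, 122 mm long, 40 g) that starts in the left socket of the rack, head up. Frame: its x runs along the sleeve from the tip to the head (so straight up in the rack). Its origin lies on the side of the sleeve, half-way along, 12 mm off the centre line: use its head and tip points instead.
- sleeve_left_head (a point): centre of the head of the left sleeve: the place to grip. The head is 30 mm long and 24 x 24 mm across (flat sides along the sleeve's y and z, which lie along the rack's y and x); in the rack it stands from 100 to 130 mm above the bench, this point at 115 mm. Axes as the sleeve's
- sleeve_left_tip (a point): the open lower end of the left sleeve, on its centre line, 107 mm from the head's centre. The tube is 92 mm long and about 14 to 19 mm thick. Axes as the sleeve's: x points from here to the head
- sleeve_right: the hollow sleeve (white-grey ribbed plastic tube with a thicker head 24 mm across, 122 mm long, 40 g) that starts in the right socket of the rack, head up. Frame: its x runs along the sleeve from the tip to the head (so straight up in the rack). Its origin lies on the side of the sleeve, half-way along, 12 mm off the centre line: use its head and tip points instead.
- sleeve_right_head (a point): centre of the head of the right sleeve: the place to grip. The head is 30 mm long and 24 x 24 mm across (flat sides along the sleeve's y and z, which lie along the rack's y and x); in the rack it stands from 100 to 130 mm above the bench, this point at 115 mm. Axes as the sleeve's
- sleeve_right_tip (a point): the open lower end of the right sleeve, on its centre line, 107 mm from the head's centre. The tube is 92 mm long and about 14 to 19 mm thick. Axes as the sleeve's: x points from here to the head
- camera_stand: the inspection camera's fixed stand: 90 x 90 mm steel foot, a short post and a white-bodied camera head 92 mm long and 30 mm thick on it, tilted up 45 degrees towards the robot's side; all within 140 mm of the bench. Origin: on the bench under the middle of the camera; at yaw 0 the camera looks to -x and up
- lens (a point): centre of the front face of the camera's lens (a 24 mm round barrel), about 118 mm above the bench. Its x points out of the lens along the line of sight, 45 degrees above level
- tape_roll: bystander: grey roll of tape lying flat, 67 mm across, 19 mm high; origin under its centre
- screw_tin: bystander: open round tin, 59 mm across, 31 mm high; origin under its centre
- spare_box: bystander: small carton, 42 x 75 x 24 mm; origin under its centre
There are look-alikes about, which are no part of the job. What is shaped like the sleeve_left but black, brown or pink is not meant.

How it is judged (in metres and radians):
On the way:
1. the flagged sleeve is held by the gripper and drawn clear of the rack (its lower end more than 80 mm above the bench) (((horizontal distance between raised_flag and socket_left below 0.07 m and (contact force between the fingers and sleeve_left above 1 N and height (world z) of sleeve_left_tip above 0.08 m)) or (horizontal distance between raised_flag and socket_right below 0.07 m and (contact force between the fingers and sleeve_right above 1 N and height (world z) of sleeve_right_tip above 0.08 m)))), for 0.2 s.
At the end, for the whole second after the job is handed in: the gripper holds the flagged sleeve still; its open end is over 90 mm up, 20 to 85 mm before the lens and within 20 mm of its line of sight; its length is within 0.3 rad of that line, head away; it touches neither rack nor camera; the other sleeve stands in its socket (moved under 20 mm) (((horizontal distance between raised_flag and socket_left below 0.07 m and (contact force between the fingers and sleeve_left above 1 N and height (world z) of sleeve_left_tip above 0.09 m and x of sleeve_left_tip in the frame of lens between 0.02 and 0.085 m and y of sleeve_left_tip in the frame of lens between -0.02 and 0.02 m and z of sleeve_left_tip in the frame of lens between -0.02 and 0.02 m and x of sleeve_left_head in the frame of lens above 0.1 m and angle between the x axis of sleeve_left_tip and the x axis of lens, either way round below 0.3 rad and linear speed of sleeve_left below 0.03 m/s and contact force between sleeve_left and rack below 0.1 N and contact force between sleeve_left and camera_stand below 0.1 N and distance of sleeve_right_head from where it was at the start of the episode below 0.02 m and angle between sleeve_right_tip's own x axis and vertical below 0.2 rad)) or (horizontal distance between raised_flag and socket_right below 0.07 m and (contact force between the fingers and sleeve_right above 1 N and height (world z) of sleeve_right_tip above 0.09 m and x of sleeve_right_tip in the frame of lens between 0.02 and 0.085 m and y of sleeve_right_tip in the frame of lens between -0.02 and 0.02 m and z of sleeve_right_tip in the frame of lens between -0.02 and 0.02 m and x of sleeve_right_head in the frame of lens above 0.1 m and angle between the x axis of sleeve_right_tip and the x axis of lens, either way round below 0.3 rad and linear speed of sleeve_right below 0.03 m/s and contact force between sleeve_right and rack below 0.1 N and contact force between sleeve_right and camera_stand below 0.1 N and distance of sleeve_left_head from where it was at the start of the episode below 0.02 m and angle between sleeve_left_tip's own x axis and vertical below 0.2 rad)))); the arm keeps its last pose, push and grip.
It fails at once if the sleeve or the gripper strikes the camera or its stand (over 1 N) (contact force between any of sleeve_left, sleeve_right, the arm, the fingers and camera_stand above 1 N).
It fails at once if the other sleeve is pulled up (more than 30 mm) ((horizontal distance between raised_flag and socket_left below 0.07 m and distance of sleeve_right_head from where it was at the start of the episode above 0.03 m) or (horizontal distance between raised_flag and socket_right below 0.07 m and distance of sleeve_left_head from where it was at the start of the episode above 0.03 m)).
It fails at once if the tape, tin or carton is knocked away (more than 30 mm) (distance of any of tape_roll, screw_tin, spare_box from where it was at the start of the episode above 0.03 m).
It also fails if it takes over 32 s, if anything falls off the work surface, if the arm or the gripper's body presses on something with over 40 N, if the wrist force passes 120 N, or if a joint passes its speed limit or range.

### The arm

A 6-joint arm with a two-finger parallel gripper is mounted at the origin on a cart in front of the work surface, level with it; the furniture and walls round the work are solid. World frame = base frame: x ahead of the robot, y to its left, z up, the work surface at z = 0. Lengths are in m, angles in degrees, forces in N, time in s.
With the tool pointing down it reaches from about 0.35 to 0.875 m from the base axis. Payload 4.2 kg.
Tool frame: the origin (TCP) lies at the very end of the fingers, on their centre line; the grasp point (between the pads) lies 19 mm behind it; z points along the fingers, y is the line along which they close (so a half turn about z gives the same grasp; the last joint's range is limited). The gripper opens to 87 mm and grips with 3 to 60 N. Pads are 19 mm wide; open, the fingers measure 117 mm over their backs; the gripper's body (75 mm by 190 mm) begins 51 mm behind the grasp point.
Start: joints at [-54.397, 22.042, 0.453, 0, -68.411, -14.817], TCP at [0.222, -0.584, 0.223] pointing down, gripper open.
Joint ranges: [-179.83, 179.83], [-69.29, 118.12], [-61.27, 80.66], [-181.25, 117.63], [-171.15, -9.14], [-177.46, 177.46]. Speed limits (degrees/s): [159.86, 159.86, 180, 180, 180, 180].

### API

Orientations are given as a 3x3 rotation matrix whose columns are the frame's x, y, z axes.
In Python, from station import sense, cams, r gives the robot as it stands. The module is installed in compiled form; this text tells all that it offers.
- The arm moves only by the tool step_arm, never from a script. Its argument "targets" is text: rows parted by semicolons, each of 4 numbers parted by spaces: the shift along the tool's x, y, z in cm, then the turn about the tool's z in degrees. In form: x y z turn; .... A call has 1 to 12 rows; each row shifts and turns the commanded pose from where the row before left it, along the tool's axes as they then stand; what a row does not reach is not made up. A row lasts 1/12 s, in which the tool goes at most 41.7 mm and 7.16 degrees, less where a joint would pass 70% of its speed; a pose out of reach is approached as far as the arm can. A call with a gripper value outside its range is refused whole. "claw" is the finger opening in cm, from 0 to 8.7, set as the call begins (left out, the last holds). The fingers move at their own pace and stop on an object; the grip force is fixed at half the most. Time passes only in rows, so rows that do not move let the fingers close. It gives the time, the measured TCP pose, the force, the opening and the grip force at its end, in the units of the state.
- sense(): the state, without advancing time (a new reading comes with each control period).
- cams.capture(name): name is "scene" or "top"; returns a dict with "frame" (384x512x3 uint8, blue, green, red), "vertical_fov" (degrees; the focal length in pixels is half the picture's height over the tangent of half this angle, whatever the lens; pixels are square), "cx", "cy" (the principal point, pixels), "eye" and "rotation" of the camera in the world. Camera axes: x right, y down, z forward; pixel columns grow to the right and rows downward; lengths in m; the calibration is good to about 2 mm. A picture is of the moment at which its call begins. There is no depth.
- r.finish_job(): hands the job in; it is judged then, once.
The state is a dict: "time_s": time; "joints": joint angles; "joint_velocities": joint speeds; "effort": joint torques, N m; "tcp_pos": TCP position; "ee_rot": TCP orientation; "wrist_force": force on the tool from outside, world axes, zero at the start; "moment": the same for the moment, N m; "gripper_width": opening from 0.0 (shut) to 1.0 (fully open); "gripper_force": force on a finger pad.
Only numpy, scipy, OpenCV 4.12 (cv2) and the standard library are available. Lean on these libraries where they do the work, as an engineer would, in place of code of your own. Each camera call takes 0.05 s, during which the arm holds its last target. There are 200 camera calls.

## Working session

There is one attempt and no reset: what is moved stays moved. The work goes in short steps, Python scripts to look and compute and a tool call to move; the robot and the scene stay as the last step left them, time stands still between calls to the robot, and variables do not carry over. Pictures are saved under pics/ and viewed, at most 10 in all, crops included, and the job is handed in when it is done.

Besides the shell and the picture viewer there is one more tool, called as name(argument=value, ...) on one line, values as JSON. step_arm: Moves the arm, as the interface text tells. Its arguments: {"type":"object","properties":{"targets":{"type":"string"},"claw":{"type":"number"}},"required":["targets"]}

```bash
mkdir -p pics
python3 - <<'E'
from station import sense,cams,r
import cv2
s=sense();print(s)
for n in("scene","top"):
    c=cams.capture(n);cv2.imwrite(f"pics/{n}0.png",cv2.resize(c["frame"],(800,600),interpolation=cv2.INTER_CUBIC))
    print(n,{k:v for k,v in c.items() if k!="frame"})
E
```

```text
{'time_s': 0.0, 'joints': array([-5.43962077e+01,  2.20896512e+01,  3.80738044e-01, -2.79582989e-02,
       -6.84122424e+01, -1.48160528e+01]), 'joint_velocities': array([-0.13322293, -0.11138618, -0.06495964,  0.02574105, -0.04255745,
       -0.04572584]), 'effort': array([-1.41612112e-03, -3.90664494e+01,  1.87398630e+01,  4.21980947e+00,
        1.09929385e-02, -2.05235374e-04]), 'tcp_pos': array([ 0.22161182, -0.58374902,  0.22148053]), 'ee_rot': array([[-9.34965472e-01, -3.54737682e-01, -8.62109721e-04],
       [-3.54738715e-01,  9.34963374e-01,  1.98339238e-03],
       [ 1.02456999e-04,  2.16022708e-03, -9.99997661e-01]]), 'wrist_force': array([0.46085724, 0.42510852, 0.98391853]), 'moment': array([-0.02577997,  0.02345514, -0.02759967]), 'gripper_force': 0.0, 'gripper_width': 1.004740936282668}
scene {'vertical_fov': 56.89141060439294, 'cx': 257.8339406887294, 'cy': 189.57770373994228, 'eye': array([0.12539662, 0.34688617, 0.76200483]), 'rotation': array([[-0.59253482, -0.63107016,  0.50065252],
       [-0.80543798,  0.4540121 , -0.38097594],
       [ 0.01312025, -0.62898606, -0.77730585]])}
top {'vertical_fov': 48.06592243211519, 'cx': 253.63060186726574, 'cy': 198.9473696725198, 'eye': array([ 0.36868072, -0.02025227,  1.18974873]), 'rotation': array([[ 0.01158203, -0.98758086,  0.15668409],
       [-0.99992372, -0.01076648,  0.00605283],
       [-0.00429072, -0.15674224, -0.98763022]])}
```

View pics/scene0.png

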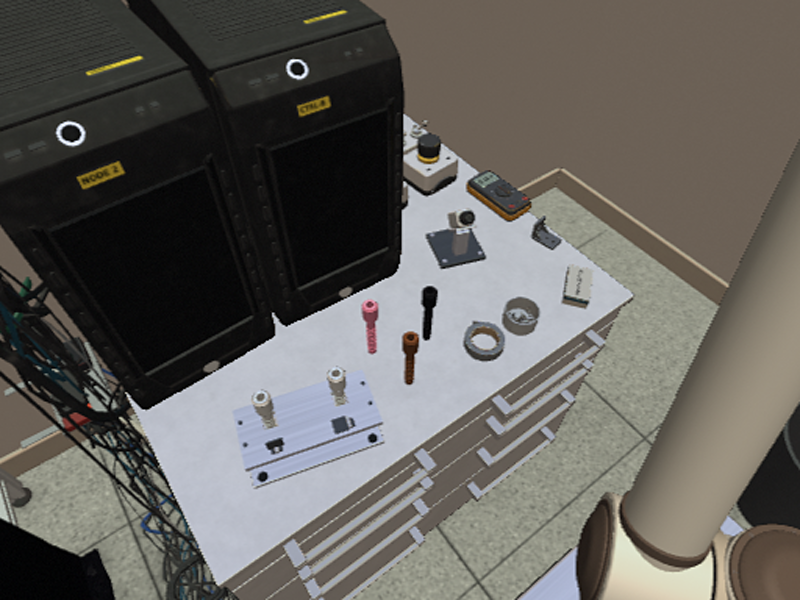

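View pics/top0.png

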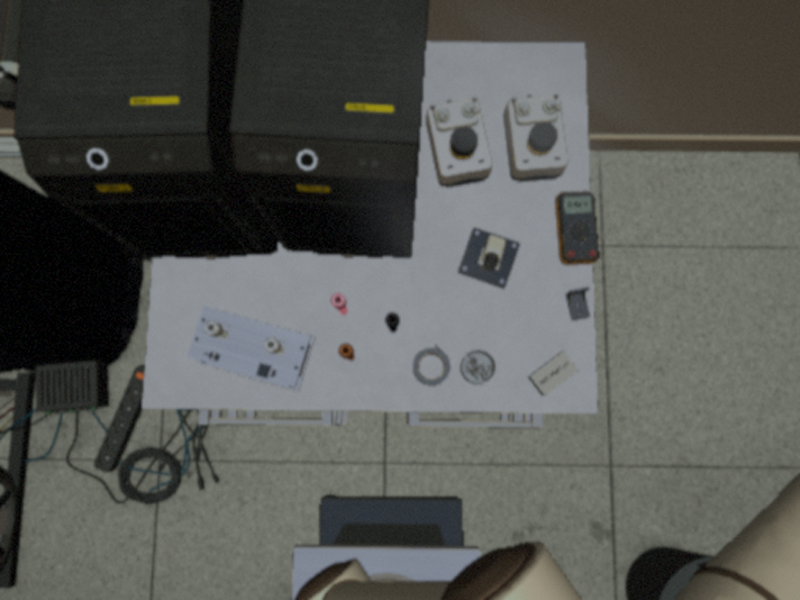

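The pictures show the rack at lower left, with two white heads at scene (262,398) and (337,375). There are dark flags at (275,445) and (343,424). The camera stand is at (460,235). I'll enlarge these.

```bash
cat > u.py <<'E'
import numpy as np,cv2
from station import sense,cams,r
def ray(c,u,v):
    f=c["frame"].shape[0]/2/np.tan(np.radians(c["vertical_fov"]/2))
    d=c["rotation"]@np.array([(u-c["cx"])/f,(v-c["cy"])/f,1]);return np.array(c["eye"]),d/np.linalg.norm(d)
def atz(c,u,v,z):
    e,d=ray(c,u,v);return e+d*(z-e[2])/d[2]
def proj(c,p):
    f=c["frame"].shape[0]/2/np.tan(np.radians(c["vertical_fov"]/2))
    q=c["rotation"].T@(np.array(p)-c["eye"]);return np.round([c["cx"]+f*q[0]/q[2],c["cy"]+f*q[1]/q[2]],1)
def tri(a,b):
    (e1,d1),(e2,d2)=a,b
    t=np.linalg.lstsq(np.c_[d1,-d2],e2-e1,rcond=None)[0]
    p,q=e1+t[0]*d1,e2+t[1]*d2;return (p+q)/2,np.linalg.norm(p-q)
def crop(c,x,y,w,h,k):return cv2.resize(c["frame"][y:y+h,x:x+w],None,fx=k,fy=k,interpolation=cv2.INTER_CUBIC)
E
python3 - <<'E'
from u import *
s=cams.capture("scene");t=cams.capture("top")
cv2.imwrite("pics/rack.png",np.vstack([crop(s,145,225,114,90,7)[:, :800],crop(t,115,190,114,62,7)])[:,:].copy() if 0 else np.hstack([crop(s,145,225,100,90,4),crop(t,115,190,100,90,4)]))
cv2.imwrite("pics/cam.png",np.hstack([crop(s,265,120,65,60,6),crop(t,285,140,65,60,6)]))
E
```

```text
(no output)
```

View pics/rack.png

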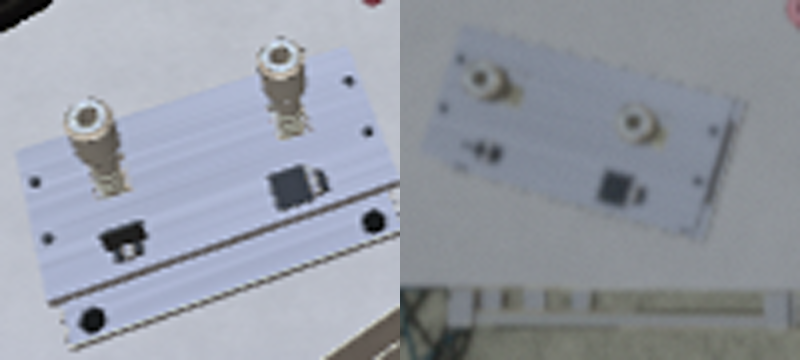

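View pics/cam.png

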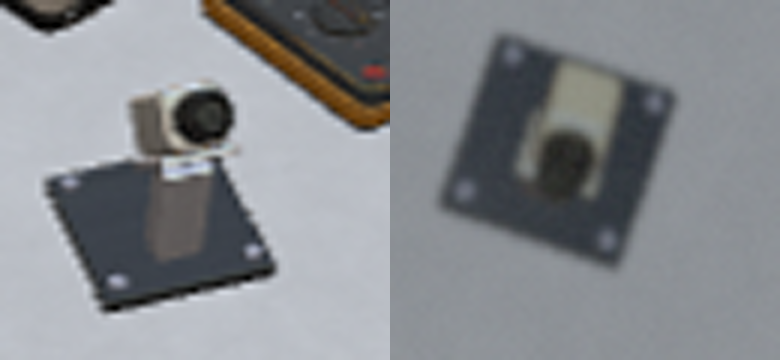

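Left flag: at scene crop (125,240) it is upright, and from above at (487,150) it is a thin strip. The right one is a flat square at (615,188). So the left sleeve is due. The lens is at scene crop (210,115) and top crop (565,163).

Run:
```python
from u import *
s=cams.capture("scene");t=cams.capture("top")
S=lambda x,y:ray(s,(x+.5)/4-.5+145,(y+.5)/4-.5+225)
T=lambda x,y:ray(t,(x-400+.5)/4-.5+115,(y+.5)/4-.5+190)
for n,a,b in(("Lhead",(88,118),(486,77)),("Rhead",(281,55),(636,122))):
    print(n,*tri(S(*a),T(*b)))
def z(rr,h): e,d=rr; return (e+d*(h-e[2])/d[2]).round(4)
for n,a,b in(("L",(88,118),(486,77)),("R",(281,55),(636,122))): print(n,z(S(*a),.13),z(T(*b),.13))
print("flagL",z(S(125,240),.07),z(T(487,150),.075),"flagR",z(S(291,188),.062),z(T(615,188),.062))
print("rack corners top",[z(T(*p),.06) for p in((465,25),(745,100),(703,243),(423,148))])
S6=lambda x,y:ray(s,(x+.5)/6-.5+265,(y+.5)/6-.5+120)
T6=lambda x,y:ray(t,(x-390+.5)/6-.5+285,(y+.5)/6-.5+140)
print("lens",*tri(S6(210,115),T6(565,163)),z(S6(210,115),.118),z(T6(565,163),.118))
f=np.array([z(T6(*p),.008) for p in((498,33),(675,95),(620,265),(440,210))]);print(f,f.mean(0))
g=np.array([z(S6(*p),.008) for p in((45,183),(215,155),(275,268),(105,308))]);print(g,g.mean(0))
```

```text
Lhead [0.51029594 0.28120184 0.12086454] 0.0014115224629326535
Rhead [0.48212158 0.18449876 0.12597204] 0.00030113475254068113
L [0.5054 0.2826 0.13  ] [0.5086 0.278  0.13  ]
R [0.48   0.1856 0.13  ] [0.4816 0.1836 0.13  ]
flagL [0.467  0.2937 0.07  ] [0.4681 0.2903 0.075 ] flagR [0.4451 0.2076 0.062 ] [0.4453 0.2087 0.062 ]
rack corners top [array([0.5526, 0.3137, 0.06  ]), array([0.5044, 0.1256, 0.06  ]), array([0.4103, 0.1501, 0.06  ]), array([0.4703, 0.3367, 0.06  ])]
lens [ 0.62449346 -0.16843933  0.10771454] 0.0035601227550344852 [ 0.6152 -0.1613  0.118 ] [ 0.6235 -0.166   0.118 ]
[[ 0.7122 -0.1499  0.008 ]
 [ 0.6829 -0.233   0.008 ]
 [ 0.6012 -0.206   0.008 ]
 [ 0.6265 -0.1223  0.008 ]] [ 0.6557 -0.1778  0.008 ]
[[ 0.7092 -0.1481  0.008 ]
 [ 0.6748 -0.2308  0.008 ]
 [ 0.598  -0.2032  0.008 ]
 [ 0.6258 -0.1197  0.008 ]] [ 0.65195 -0.17545  0.008  ]
```

step_arm(targets="0 0 -1 7;0 0 -1 7;0 0 -1 7;0 0 -1 7;0 0 -1 7;0 0 -1 1;-1.5 3 0 0;-1.5 3 0 0;-1.5 3 0 0;-1.5 3 0 0;-1.5 3 0 0;-1.5 3 0 0", claw=8)

```text
time_s: 1.3
tcp_pos: [0.3567, -0.4329, 0.2829]
ee_rot: [[-0.966, 0.26, 0.0], [0.26, 0.966, -0.0], [-0.0, -0.0, -1.0]]
wrist_force: [0.7, -0.0, -0.1]
gripper_width: 0.922
gripper_force: 0.0
```

step_arm(targets="0.2 3.5 0 0;0.2 3.5 0 0;0.2 3.5 0 0;0.2 3.5 0 0;0.2 3.5 0 0;0.2 3.5 0 0;0.2 3.5 0 0;0.2 3.5 0 0;0.2 3.5 0 0;0.2 3.5 0 0;0.2 3.5 0 0;0.2 3.5 0 0")

```text
time_s: 2.3
tcp_pos: [0.4429, -0.0209, 0.2831]
ee_rot: [[-0.966, 0.259, 0.001], [0.259, 0.966, 0.0], [-0.001, 0.001, -1.0]]
wrist_force: [1.0, -0.1, -0.7]
gripper_width: 0.918
gripper_force: 0.0
```

step_arm(targets="0.2 3.5 0 0;0.2 3.5 0 0;0.2 3.5 0 0;0.2 3.5 0 0;0.2 3.5 0 0;0.2 3.5 0 0;0.2 3.5 0 0;0.2 3.5 0 0;0 2.5 0 0;0 0.5 0 0;0 0 0 0;0 0 0 0")

```text
time_s: 3.3
tcp_pos: [0.5086, 0.2804, 0.2823]
ee_rot: [[-0.965, 0.261, -0.001], [0.261, 0.965, -0.001], [0.001, -0.001, -1.0]]
wrist_force: [1.4, 0.0, 0.2]
gripper_width: 0.917
gripper_force: 0.0
```

step_arm(targets="0 0 3 0;0 0 3 0;0 0 3 0;0 0 2 0;0 0 1 0;0 0 0 0", claw=5)

```text
time_s: 3.8
tcp_pos: [0.5078, 0.2786, 0.1608]
ee_rot: [[-0.965, 0.263, -0.003], [0.263, 0.965, -0.003], [0.003, -0.004, -1.0]]
wrist_force: [-0.3, -0.9, 0.1]
gripper_width: 0.605
gripper_force: 0.0
```

Run:
```python
from u import *
s=cams.capture("scene");t=cams.capture("top");p=sense()["tcp_pos"];print(p)
for n,c,x,y in(("s",s,125,200),("t",t,95,160)): print(n,[proj(c,q)-[x,y] for q in(p,[.508,.28,.13])])
cv2.imwrite("pics/near.png",np.hstack([crop(s,125,200,100,110,4),crop(t,95,160,100,110,4)]))
```

```text
[0.50962932 0.28038727 0.1639699 ]
s [array([38.4, 43.3]), array([42.2, 52.5])]
t [array([36.3, 46.6]), array([40.3, 49.1])]
```

View pics/near.png

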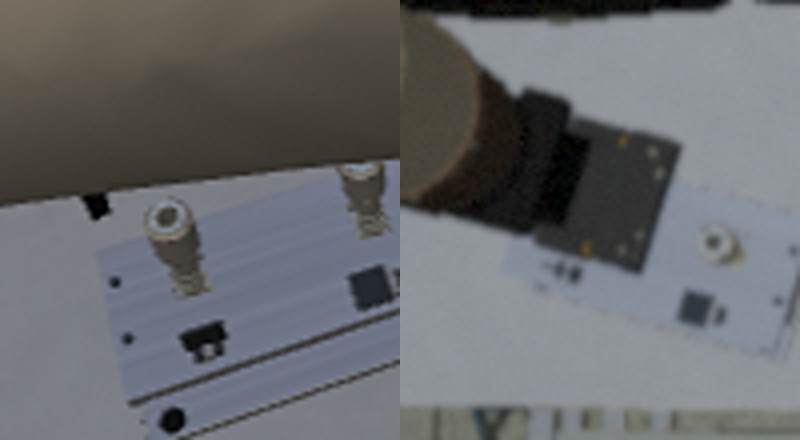

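The left head is at crop (168,216), about 1.5 native pixels from where I predicted it, so the gripper is centred. I'll go down and grip.

step_arm(targets="0 0 2 0;0 0 2 0;0 0 2 0;0 0 0.6 0;0 0 0 0;0 0 0 0")

```text
time_s: 4.4
tcp_pos: [0.5099, 0.2813, 0.0983]
ee_rot: [[-0.965, 0.262, 0.002], [0.262, 0.965, 0.001], [-0.002, 0.002, -1.0]]
wrist_force: [0.1, -0.7, 1.2]
gripper_width: 0.577
gripper_force: 0.0
```

step_arm(targets="0 0 0 0;0 0 0 0;0 0 0 0;0 0 0 0;0 0 0 0;0 0 0 0", claw=1)

```text
time_s: 4.9
tcp_pos: [0.5091, 0.2808, 0.097]
ee_rot: [[-0.965, 0.262, 0.001], [0.262, 0.965, 0.0], [-0.0, 0.0, -1.0]]
wrist_force: [-1.4, 0.5, 1.9]
gripper_width: 0.277
gripper_force: 30.0
```

step_arm(targets="0 0 -0.7 0;0 0 -1 0;0 0 -1 0;0 0 -1 0;0 0 -0.5 0;0 0 0 0;0 0 0 0")

```text
time_s: 5.48
tcp_pos: [0.5089, 0.2808, 0.1391]
ee_rot: [[-0.965, 0.263, 0.001], [0.263, 0.965, 0.001], [-0.0, 0.001, -1.0]]
wrist_force: [-0.1, 0.5, 0.2]
gripper_width: 0.277
gripper_force: 30.0
```

step_arm(targets="0.5 0 0 0;0.5 0 0 0;0.6 0 0 0;0.6 0 0.05 0;0.6 0 0.1 0;0.6 0 0.15 0;0.6 0 0.15 0;0 0 0 0")

```text
time_s: 6.15
tcp_pos: [0.4692, 0.2916, 0.1339]
ee_rot: [[-0.965, 0.261, -0.0], [0.261, 0.965, 0.0], [0.0, 0.0, -1.0]]
wrist_force: [1.9, 0.2, 0.6]
gripper_width: 0.276
gripper_force: 30.0
```

step_arm(targets="0.6 0 0.2 0;0.6 0 0.25 0;0.6 0 0.25 0;0.5 0 0.3 0;0.5 0 0.35 0;0.5 0 0.4 0;0.1 0 0.1 0;0 0 0 0")

```text
time_s: 6.82
tcp_pos: [0.4366, 0.3001, 0.1152]
ee_rot: [[-0.965, 0.262, -0.001], [0.262, 0.965, -0.001], [0.001, -0.001, -1.0]]
wrist_force: [0.9, 0.9, 1.8]
gripper_width: 0.275
gripper_force: 30.0
```

Run:
```python
from u import *
s=cams.capture("scene");t=cams.capture("top");p=sense()["tcp_pos"];print(p,sense()["wrist_force"])
cv2.imwrite("pics/tilt.png",np.hstack([crop(s,125,200,100,110,4),crop(t,95,160,100,110,4)]))
```

```text
[0.43679638 0.29990175 0.11523156] [1.11163532 0.96330232 1.37958651]
```

View pics/tilt.png

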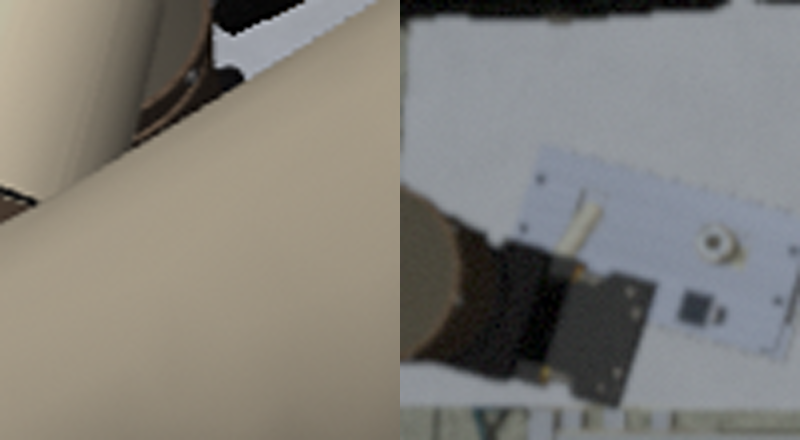

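Seen from above, the sleeve is tilted about halfway over, with its tip at crop (592,205). I'll lift it out and carry it to a standoff point.

step_arm(targets="0 0 -0.5 0;0 0 -1 0;0 0 -1.5 0;0 0 -2 0;0 0 -2 0;0 0 -2 0;0 0 -2 0;0 0 -2 0;0 0 -1.5 0;0 0 -1 0;0 0 -0.5 3;0 0 0 0")

```text
time_s: 7.92
tcp_pos: [0.4374, 0.3, 0.277]
ee_rot: [[-0.949, 0.314, 0.001], [0.314, 0.949, 0.001], [-0.0, 0.001, -1.0]]
wrist_force: [-0.6, 0.2, 0.7]
gripper_width: 0.278
gripper_force: 30.0
```

step_arm(targets="-0.3 -1 0 0;-0.7 -2.5 0 0;-0.9 -3.5 0 0;-0.9 -3.5 0 0;-0.9 -3.5 0 0;-0.9 -3.5 0 0;-0.9 -3.5 0 0;-0.9 -3.5 0 0;-0.9 -3.5 0 0;-0.9 -3.5 0 0;-0.9 -3.5 0 0;-0.5 -1.5 0 0")

```text
time_s: 8.92
tcp_pos: [0.4121, -0.0799, 0.2747]
ee_rot: [[-0.949, 0.314, -0.003], [0.314, 0.949, -0.001], [0.003, -0.001, -1.0]]
wrist_force: [0.7, 0.8, -0.1]
gripper_width: 0.274
gripper_force: 30.0
```

Run:
```python
from u import *
s=cams.capture("scene");t=cams.capture("top");p=sense()["tcp_pos"];print(p,sense()["ee_rot"])
g=p+[0,0,.019];n=np.array([-.670,.224,.707]);L=np.array([.6195,-.165,.118])
for nm,c in(("s",s),("t",t)): print(nm,"head",proj(c,g),"tip45",proj(c,g-.107*n),"lens",proj(c,L))
cv2.imwrite("pics/st.png",np.hstack([crop(s,210,100,100,130,4),crop(t,230,120,100,130,4)]))
```

```text
[ 0.41279673 -0.07913098  0.2745708 ] [[-9.48712698e-01  3.16125433e-01 -2.98792886e-03]
 [ 3.16127810e-01  9.48716547e-01 -3.47259835e-04]
 [ 2.72491989e-03 -1.27401722e-03 -9.99995476e-01]]
s head [346.  147.2] tip45 [323.1 149. ] lens [299.6 137.3]
t head [284.2 246. ] tip45 [292.5 216.1] lens [313.4 168.3]
```

View pics/st.png

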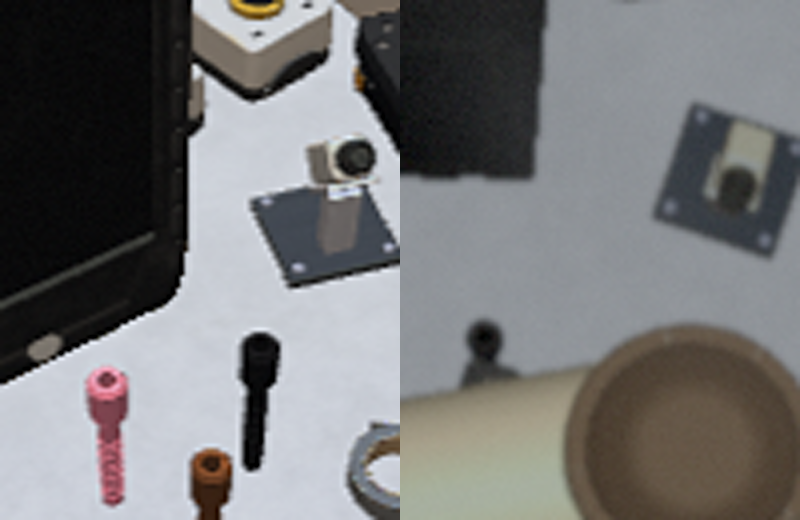

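The sleeve isn't in this crop. The lens is at scene (298.5,139) and top (314,167), matching before. I'll crop further right.

Run:
```python
from u import *
s=cams.capture("scene")
cv2.imwrite("pics/st2.png",crop(s,270,90,130,100,6))
```

```text
(no output)
```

View pics/st2.png

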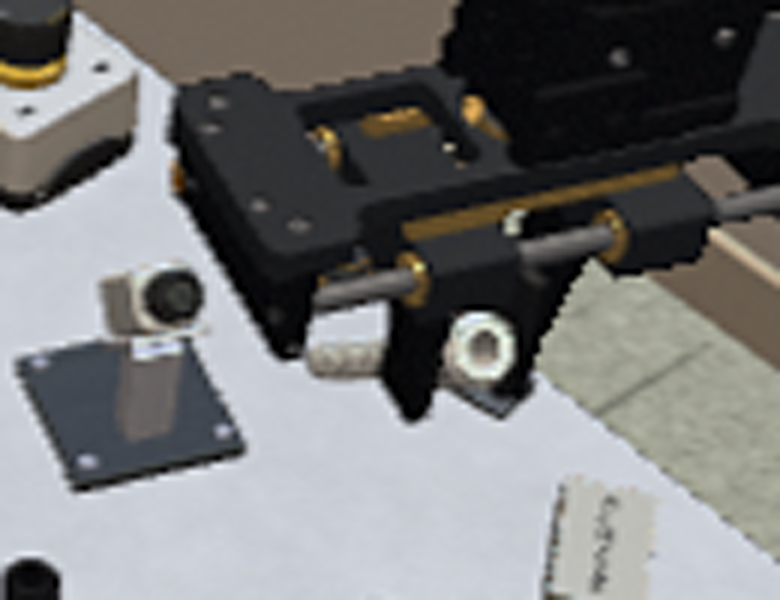

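The tip is at crop (313,358), which is native (322,149.5). I predicted (323,149) for a 45° tilt, so the tilt is right. Moving into the final approach.

step_arm(targets="-0.7 -0.1 0.4 0;-1.2 -0.15 0.7 0;-1.4 -0.2 0.8 0;-1.4 -0.2 0.8 0;-1.4 -0.2 0.8 0;-1.4 -0.2 0.8 0;-1.2 -0.15 0.7 0;-1 -0.1 0.6 0;-0.7 -0.1 0.4 0;-0.5 -0.05 0.3 0;-0.2 0 0.1 0;0 0 0 0")

```text
time_s: 10.07
tcp_pos: [0.5156, -0.1249, 0.2113]
ee_rot: [[-0.95, 0.312, -0.0], [0.312, 0.95, 0.0], [0.0, -0.0, -1.0]]
wrist_force: [0.4, -1.1, -0.3]
gripper_width: 0.278
gripper_force: 30.0
```

Run:
```python
from u import *
s=cams.capture("scene");t=cams.capture("top");p=sense()["tcp_pos"];print(p,sense()["joint_velocities"].round(2))
g=p+[0,0,.019];n=np.array([-.670,.224,.707]);L=np.array([.6195,-.1640,.118]);tip=g-.107*n;R=tip-L
print("tip",tip,"along",R@n,"off",np.linalg.norm(R-(R@n)*n),R-(R@n)*n)
for nm,c in(("s",s),("t",t)): print(nm,"tip",proj(c,tip),"lens",proj(c,L))
cv2.imwrite("pics/end.png",np.hstack([crop(s,265,80,95,90,4),crop(t,250,130,100,90,4)]))
```

```text
[ 0.51534823 -0.12489901  0.21193013] [-0.02 -0.38 -0.12 -0.03  0.09 -0.17]
tip [ 0.58703823 -0.14886701  0.15528113] along 0.0514969328173994 off 0.004227464503125112 [0.00204118 0.00359768 0.0008728 ]
s tip [304.7 136. ] lens [299.3 137.4]
t tip [309.  177.7] lens [313.  168.3]
```

View pics/end.png

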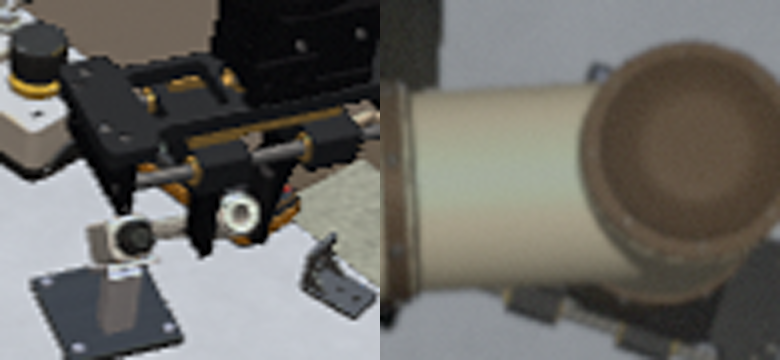

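The tip is at scene crop (158,228), in line with the lens at (135,238) and with a gap between them. One small sideways correction, then I'll let it settle and hand in.

step_arm(targets="0 -0.2 0 0;0 -0.2 0 0;0 0 0 0;0 0 0 0;0 0 0 0;0 0 0 0")

```text
time_s: 10.67
tcp_pos: [0.5142, -0.1289, 0.2116]
ee_rot: [[-0.95, 0.313, 0.0], [0.313, 0.95, 0.0], [-0.0, 0.0, -1.0]]
wrist_force: [-0.7, 0.2, -0.6]
gripper_width: 0.271
gripper_force: 30.0
```

```bash
python3 -c "
from station import *
s=sense();print(s['tcp_pos'],s['gripper_force'],s['wrist_force']);print(r.finish_job())"
```

```text
[ 0.51417008 -0.12887686  0.21163785] 29.999847576825093 [-0.67734246  0.20231581 -0.55686109]
the job is handed in; nothing more can be done
None
```

I drew the flagged left sleeve from the rack, tilted it about 45°, and handed the job in at 10.7 s with the gripper holding it still in line with the lens, its open end about 5 cm away by my estimate; no verdict came back.

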